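# Uncouple the sieve shaker's drawbar and hold it raised

### The job

The sieve of the seed shaker has to come out, so uncouple its drive. First move the sample carton that stands in front of the latch knob out of the way: stand it upright in the white sample tray and let go of it. Then draw the latch knob straight out of the coupler against its spring, lift the drawbar's coupler off the ball with the knob still drawn, and finish holding the drawbar raised and still, with at least 40 mm of clear air between coupler and ball; do not let go of it, and leave the tin, the jar and the dish where they stand.

Things in the scene. Friction and masses are not known exactly. Their poses are not given: they have to be found in the camera images.
- shaker: Sieve shaker fixed on the bench. Origin on the bench below the coupling ball's centre; x horizontal, across the drawbar, away from the latch knob; y along the drawbar from ball to crank pin; z up. Sieve frame at y -95 to -355 mm (170 mm wide, top 95 mm high); grey drive housing at y 160 to 360, x 48 to 168 mm (top 147 mm). Base casting 22 mm high, reaching out to x = -80 mm.
- ball_top (a point): Top of the fixed steel ball (30 mm in diameter, on a 13 mm neck), 95 mm above the bench. The ball has a flat shoulder below, under which the latch bolt catches.
- crank_pin (a point): Centre of the crank pin on which the drawbar hinges: the hinge axis is the shaker's x axis through this point, 80 mm above the bench, 240 mm from the ball along the shaker's y.
- drawbar (a joint): Angle of the drawbar (tongue) about the crank pin, rad: 0 = level, on the ball; grows to 0.7 as the coupler rises. About 0.5 kg, unbalanced: it falls if let go. Bar 12 mm wide, 22 mm high; at its end the coupler, a dark shell 46 x 46 x 39 mm open below, roof 104 mm above the bench when down. With the latch in it can rise under 5 mm.
- coupler_rim (a point): Middle of the coupler's open lower rim, on the drawbar, 240 mm from the hinge axis; 65 mm above the bench when down, so 30 mm below ball_top. The clear air above the ball is its height less that of ball_top: 40 mm needs a drawbar angle of about 0.30 rad.
- latch (a joint): Travel of the spring latch, m: 0 = in (drawbar locked on the ball), 0.014 = fully out. Free of the ball from about 0.008. It slides along the shaker's -x (towards the knob's free end); the spring pulls it back with 4 N when in and 8.5 N when fully out. It rides on the drawbar and tilts with it.
- latch_grip (a point): Middle of the black latch knob: a cylinder 20 mm in diameter, 30 mm long, axis along the shaker's x, with a 27 mm flange 5 mm thick on its free (-x) end. 59 mm in front (-x) of the ball's centre when in, 71 mm above the bench when the drawbar is down. A spring barrel 23 mm thick ends 6 mm behind the knob when in. The drawbar can be lifted and held by the knob.
- carton: White sample carton, closed, 62 (x) x 48 (y) x 130 (z) mm, 0.18 kg, standing upright on the bench close in front of the latch knob. Origin at the centre of its underside, z up.
- tray: White sample tray fixed on the bench, outside 130 (x) x 220 (y) x 30 (z) mm, walls and floor 4 mm thick; origin at the centre of its underside. The tin stands in its +y half; the -y half is free.
- tin: Closed steel sample tin, 68 mm in diameter, 60 mm high, standing in the tray. Origin at the centre of its underside. Leave it alone.
- jar: Amber jar with black cap, 64 mm in diameter, 100 mm high, on the bench. Origin at the centre of its underside. Leave it alone.
- dish: Clear closed petri dish, 94 mm in diameter, 17 mm high, lying on the bench. Origin at the centre of its underside. Leave it alone.

How it is judged (in metres and radians):
On the way, in this order (a step that is already met when the one before it is completed fails the run):
1. the carton stands upright in the tray, let go, with the drawbar still coupled (x of carton in the frame of tray between -0.055 and 0.055 m and y of carton in the frame of tray between -0.1 and 0.1 m and z of carton in the frame of tray below 0.012 m and angle between carton's own z axis and vertical below 0.12 rad and linear speed of carton below 0.03 m/s and contact force between the fingers and carton below 0.1 N and value of joint drawbar below 0.04 rad), for 0.2 s.
2. the latch is drawn out of the way while the drawbar is still down (value of joint latch above 0.0075 m and value of joint drawbar below 0.06 rad), for 0.05 s.
At the end, for the whole second after the job is handed in: The fingers hold the drawbar (over 1 N) still, under 0.06 rad/s, its coupler rim at least 40 mm above the ball's top, propped by nothing else; the carton stands upright (within 0.12 rad), at rest and untouched on the floor of the white tray (z of coupler_rim in the frame of ball_top above 0.04 m and velocity of joint drawbar between -0.06 and 0.06 rad/s and contact force between the fingers and drawbar above 1 N and contact force between drawbar and carton below 0.2 N and contact force between drawbar and tin below 0.2 N and contact force between drawbar and jar below 0.2 N and contact force between drawbar and dish below 0.2 N and x of carton in the frame of tray between -0.055 and 0.055 m and y of carton in the frame of tray between -0.1 and 0.1 m and z of carton in the frame of tray below 0.012 m and angle between carton's own z axis and vertical below 0.12 rad and linear speed of carton below 0.03 m/s and contact force between the arm and carton below 0.1 N); the arm keeps its last pose, push and grip.
It fails at once if the tin is shoved more than 25 mm or tipped over (distance of tin from where it was at the start of the episode above 0.025 m or angle between tin's own z axis and vertical above 0.5 rad).
It fails at once if the jar is shoved more than 25 mm or tipped over (distance of jar from where it was at the start of the episode above 0.025 m or angle between jar's own z axis and vertical above 0.5 rad).
It fails at once if the dish is shoved more than 25 mm or tipped over (distance of dish from where it was at the start of the episode above 0.025 m or angle between dish's own z axis and vertical above 0.5 rad).
It also fails if it takes over 50 s, if anything falls off the work surface, if the arm or the gripper's body presses on something with over 40 N, if the wrist force passes 120 N, or if a joint passes its speed limit or range.

### The arm

A 6-joint arm with a two-finger parallel gripper is mounted at the origin on the work surface. World frame = base frame: x ahead of the robot, y to its left, z up, the work surface at z = 0. Lengths are in mm, angles in rad, forces in N, time in s.
With the tool pointing down it reaches from about 275 to 750 mm from the base axis. Payload 10.2 kg.
Tool frame: the origin (TCP) lies at the centre of the arm's flange, where the gripper is bolted on; the fingertips stand ctrl.tip_reach ahead of it and the grasp point (between the pads) lies 155 mm ahead of it (ctrl.tip_reach is the distance from the TCP to the fingertips, in mm); z points along the fingers, y is the direction in which the jaws open and shut (so a half turn about z gives the same grasp; the last joint's range is limited). The gripper opens to 85 mm and grips with 20 to 120 N. Pads are 22 mm wide; open, the fingers measure 114 mm over their backs; the gripper's body (76 mm by 85 mm) begins 54 mm behind the grasp point. The pads swing forward as they close: fully open they stand 13 mm farther back than shut.
Start: joints at [-0.223, 0.313, 1.498, -0, 1.331, -0.223], TCP at [525.007, -0.014, 404.694] pointing down, gripper open.
Joint ranges: [-2.94, 2.94], [-0.97, 2.17], [0.19, 2.56], [-1.23, 4.37], [0.02, 3.11], [-2.88, 2.88]. Speed limits (rad/s): [2.39, 2.39, 3.01, 3.14, 3.14, 3.14].

### API

Orientations are given as a unit quaternion [w, x, y, z].
In Python, from rig import ctrl, viewer gives the robot as it stands.
- The arm moves only by the tool drive_tool, never from a script. Its argument "rows" is a list that holds one entry, the list of rows, each a list of 6 numbers: the shift along the world's x, y, z normalised to -1 to 1, where 1 is 0.1 m, then the turn, a rotation vector about the world's x, y, z normalised to -1 to 1, where 1 is 90 degrees. A call has 1 to 10 rows; each row is the pose to reach, as a shift and turn from the pose measured when the call began; what a row does not reach only later rows make up. A row lasts 1/8 s, in which the tool goes at most 62.5 mm and 10.7 degrees, less where a joint would pass 70% of its speed; a pose out of reach is approached as far as the arm can. A call with a number of a shift or a turn outside -1 to 1 is refused whole. A call with a gripper value outside its range is refused whole. "fingers" is the opening, from -1 (shut) to 1 (fully open), set as the call begins (left out, the last holds). The fingers move at their own pace and stop on an object; "force" is the grip in N (left out, the last holds). Time passes only in rows, so rows that repeat a pose let the fingers close. It gives the time, the measured TCP pose, the force and the opening at its end, in the units of the state.
- ctrl.sense(): the state, without advancing time (a new reading comes with each control period).
- viewer.capture(name): name is "scene" or "side" or "wrist"; returns the picture (420x560x3 uint8, red, green, blue); there is no depth.
- viewer.calibration(name): a dict with "mtx" (3x3 intrinsics, pixels), "dist_coeffs" ([k1, k2, p1, p2, k3] as OpenCV has them; the pictures are not rectified), "extrinsics" (4x4, takes a point from camera to world coordinates). Camera axes: x right, y up, looking along -z (the intrinsics and any distortion apply to the point x, -y, -z); pixel columns grow to the right and rows downward; lengths in mm; the calibration is good to about 2 mm. A picture is of the moment at which its call begins: read the wrist's pose just before it. calibration takes no time and is no camera call; for the wrist camera it gives the pose at the moment of the call.
- ctrl.finish_job(): hands the job in, once; it reports no verdict.
The state is a dict: "time_s": time; "joints": joint angles; "dq": joint speeds; "tau": joint torques, N m; "eef_pos": TCP position; "ee_rot": TCP orientation; "force": force on the tool from outside, world axes, zero at the start; "wrist_torque": the same for the moment, N m; "grip_width": opening from 0.0 (shut) to 1.0 (fully open).
Only numpy, scipy, OpenCV 4.12 (cv2) and the standard library are available. Lean on these libraries where they do the work, as an engineer would, in place of code of your own. Each camera call takes 0.05 s, during which the arm holds its last target.

## Working session

There is one attempt and no reset: what is moved stays moved. The work goes in short steps, Python scripts to look and compute and a tool call to move; the robot and the scene stay as the last step left them, time stands still between calls to the robot, and variables do not carry over. Pictures are saved under pics/ and viewed, and the job is handed in when it is done.

Besides the shell and the picture viewer there is one more tool, called after "Request:" as a command line: name --argument value ..., lists and objects as JSON in quotes. drive_tool: Moves the arm, as the interface text tells. Scaled input: -1 to 1 covers 0.1 m each way for a shift and 90 degrees each way for a turn. Its arguments: {"type":"object","properties":{"rows":{"type":"array","items":{"type":"array","items":{"type":"array","items":{"type":"number"}}}},"fingers":{"type":"number"},"force":{"type":"number"}},"required":["rows"]}

```bash
ls; mkdir -p pics
python3 - <<'E'
from rig import ctrl, viewer
import cv2
print(ctrl.sense(), ctrl.tip_reach)
for n in ["scene","side","wrist"]:
    c=viewer.calibration(n); print(n,c)
    im=viewer.capture(n); cv2.imwrite(f"pics/{n}0.png",im[:,:,::-1])
E
```

```text
pics
{'time_s': 0.0, 'joints': array([-2.23416296e-01,  3.13444004e-01,  1.49840946e+00, -1.26161294e-05,
        1.33098517e+00, -2.23415719e-01]), 'dq': array([ 4.66742196e-04, -1.94105516e-05, -1.43117442e-03,  3.99415371e-04,
       -2.25030461e-04, -1.04977764e-03]), 'tau': array([-5.78409599e-04, -4.12261176e+01, -2.59742296e+01, -3.58453699e-04,
        4.11797926e-03, -1.23038126e-05]), 'eef_pos': array([ 5.24967460e+02, -1.43570131e-02,  4.04148401e+02]), 'ee_rot': array([-5.23909601e-04,  7.07105786e-01,  7.07107502e-01, -3.37153482e-04]), 'force': array([-0.64032743,  0.50550069, -0.86539593]), 'wrist_torque': array([-0.04831798, -0.01697866,  0.00728794]), 'grip_width': 0.9977377245121367} 173.4
scene {'mtx': array([[423.59173368,   0.        , 269.67811473],
       [  0.        , 423.59173368, 204.69513887],
       [  0.        ,   0.        ,   1.        ]]), 'dist_coeffs': array([-0.06399188,  0.        ,  0.        ,  0.        ,  0.        ]), 'extrinsics': array([[ 2.93480385e-01, -7.96009238e-01,  5.29375629e-01,
         9.65047327e+02],
       [ 9.55925812e-01,  
[... 757 characters left out ...]
       [ 0.00000000e+00,  0.00000000e+00,  0.00000000e+00,
         1.00000000e+00]])}
wrist {'mtx': array([[360.93080173,   0.        , 279.67181842],
       [  0.        , 360.93080173, 213.66046589],
       [  0.        ,   0.        ,   1.        ]]), 'dist_coeffs': array([-0.03382511,  0.        ,  0.        ,  0.        ,  0.        ]), 'extrinsics': array([[ 9.99994060e-01, -3.66723590e-04,  3.42724779e-03,
         5.25496601e+02],
       [-6.13285114e-04,  9.59527423e-01,  2.81614540e-01,
         7.18716493e+01],
       [-3.39181294e-03, -2.81614969e-01,  9.59521498e-01,
         3.74683318e+02],
       [ 0.00000000e+00,  0.00000000e+00,  0.00000000e+00,
         1.00000000e+00]])}
```

View pics/scene0.png

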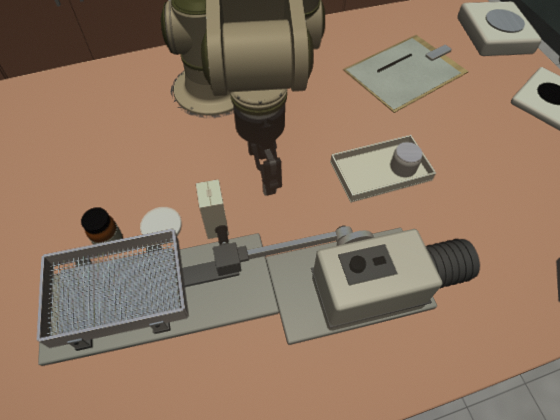

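View pics/side0.png

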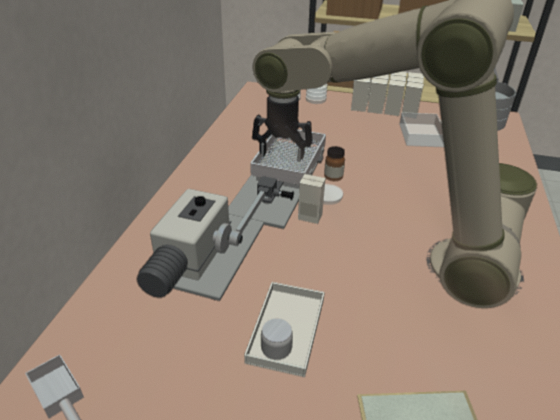

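View pics/wrist0.png

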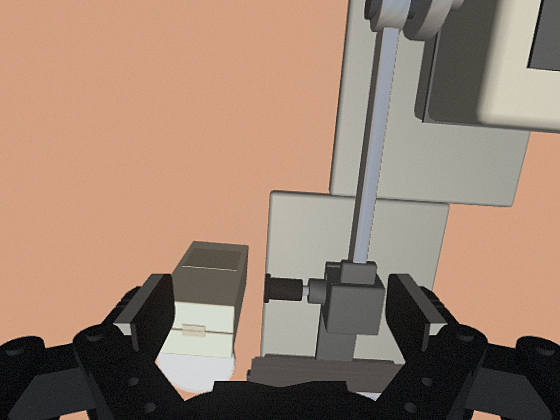

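```bash
cat > h.py <<'E'
import numpy as np, cv2
def ray(cal,px):
    p=cv2.undistortPoints(np.array(px,float).reshape(-1,1,2),cal["mtx"],cal["dist_coeffs"]).reshape(-1,2)
    E=cal["extrinsics"]; d=np.c_[p[:,0],-p[:,1],-np.ones(len(p))]@E[:3,:3].T
    return E[:3,3],d
def onz(cal,px,z):
    o,d=ray(cal,px); return o+d*((z-o[2])/d[:,2])[:,None]
def proj(cal,P):
    E=cal["extrinsics"]; q=(np.array(P,float).reshape(-1,3)-E[:3,3])@E[:3,:3]
    q=q*[1,-1,-1]
    return cv2.projectPoints(q,np.zeros(3),np.zeros(3),cal["mtx"],cal["dist_coeffs"])[0].reshape(-1,2)
E
python3 - <<'E'
import cv2
a=cv2.imread("pics/scene0.png"); 
def z(n,src,x0,y0,x1,y1,k):
    c=cv2.imread(f"pics/{src}0.png")[y0:y1,x0:x1]; cv2.imwrite(f"pics/{n}.png",cv2.resize(c,None,fx=k,fy=k,interpolation=cv2.INTER_CUBIC))
z("zs","scene",180,170,280,290,5)
z("zt","scene",320,130,440,210,6)
z("zw","wrist",150,180,410,380,3)
E
```

```text
(no output)
```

View pics/zs.png

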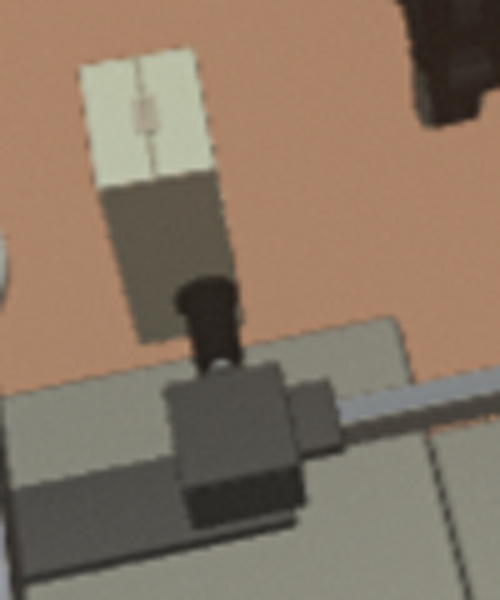

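View pics/zt.png

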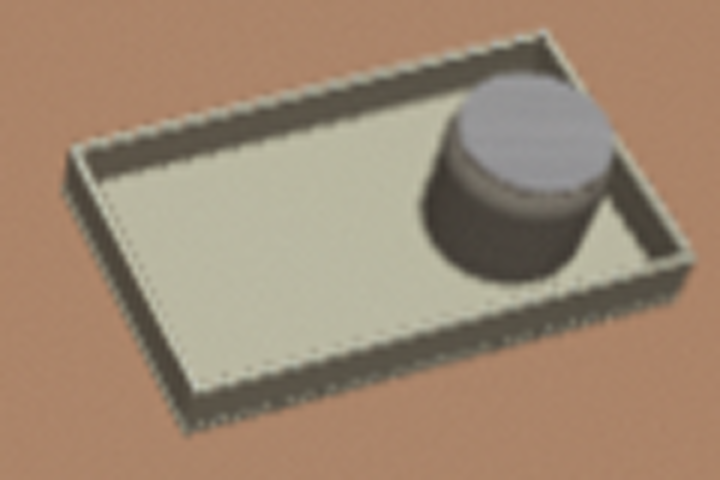

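View pics/zw.png

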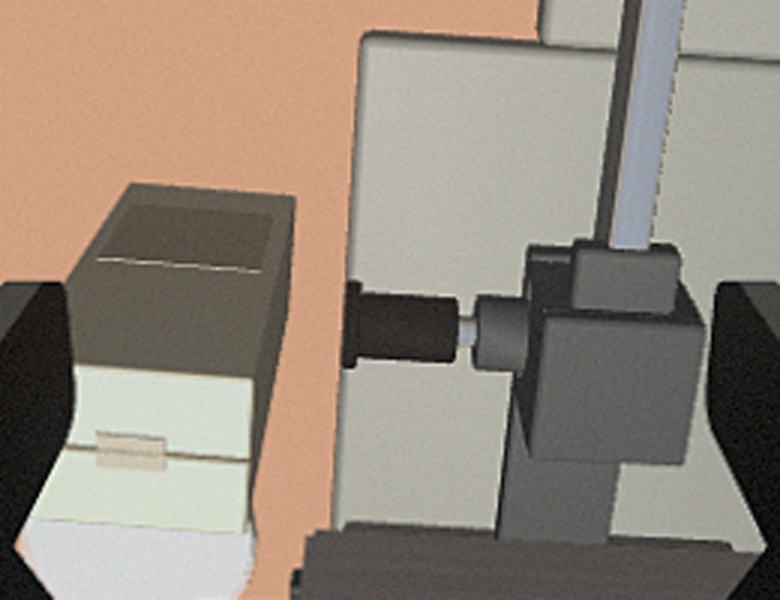

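Run:
```python
from rig import viewer
from h import *
np.set_printoptions(precision=1,suppress=True)
s=viewer.calibration("scene"); w=viewer.calibration("wrist"); sd=viewer.calibration("side")
S=lambda p,k,o:np.array(p,float)/k+np.array(o)
def rep(n,P):
    print(n,P[:,:2].tolist() if 0 else P[:,:2].round(1).tolist(),"c",P[:,:2].mean(0)); 
c=onz(s,S([(80,67),(190,48),(216,170),(100,188)],5,(180,170)),130); rep("carton s",c)
e=np.diff(np.r_[c,c[:1]],axis=0); print(np.linalg.norm(e[:,:2],axis=1), np.degrees(np.arctan2(e[:,1],e[:,0])))
c=onz(w,S([(75,366),(252,378),(246,533),(25,518)],3,(150,180)),130); rep("carton w",c)
c=onz(w,S([(131,183),(295,197)],3,(150,180)),0); rep("carton w bottom back",c)
t=onz(s,S([(72,148),(543,30),(692,262),(190,395)],6,(320,130)),30); rep("tray",t)
e=np.diff(np.r_[t,t[:1]],axis=0); print(np.linalg.norm(e[:,:2],axis=1), np.degrees(np.arctan2(e[:,1],e[:,0])))
r=onz(s,S([(165,385),(282,362),(303,465),(185,487)],5,(180,170)),104); rep("coupler roof s",r)
e=np.diff(np.r_[r,r[:1]],axis=0); print(np.linalg.norm(e[:,:2],axis=1), np.degrees(np.arctan2(e[:,1],e[:,0])))
r=onz(w,S([(545,320),(704,325),(685,465),(532,462)],3,(150,180)),104); rep("coupler roof w",r)
k=onz(w,S([(345,325),(360,327),(457,330)],3,(150,180)),71); rep("knob w",k)
k=onz(s,S([(208,295),(217,355)],5,(180,170)),78); rep("knob s top-ish",k)
b=onz(w,S([(358,32)],3,(150,180)),22);rep("base corner",b)
# bar edges in wrist at top z=91
b=onz(w,[(383,30),(399,30),(353.5,262),(372,262)],91);rep("bar",b)
print(proj(s,[[525,0,230]]))
```

```text
carton s [[425.1, -114.8], [429.2, -69.2], [491.5, -73.1], [486.0, -119.1]] c [457.9 -94. ]
[45.8 62.3 46.3 61.1] [ 84.8  -3.6 -96.8 175.9]
carton w [[444.4, -70.6], [489.6, -73.8], [486.2, -121.0], [426.8, -116.8]] c [461.8 -95.5]
carton w bottom back [[428.8, -69.8], [489.4, -75.2]] c [459.1 -72.5]
tray [[362.0, 222.6], [360.6, 439.5], [490.7, 438.0], [490.2, 220.0]] c [425.9 330. ]
[216.8 130.1 218.  128.2] [ 90.4  -0.6 -90.1 178.8]
coupler roof s [[565.1, -114.0], [568.8, -68.2], [613.9, -71.7], [609.6, -116.5]] c [589.4 -92.6]
[46.  45.2 45.  44.5] [ 85.4  -4.5 -95.5 176.8]
coupler roof w [[567.8, -70.9], [612.3, -72.6], [610.6, -118.0], [566.0, -116.8]] c [589.2 -94.6]
knob w [[510.7, -90.1], [515.4, -90.8], [545.7, -91.8]] c [523.9 -90.9]
knob s top-ish [[515.4, -87.7], [543.7, -90.8]] c [529.5 -89.2]
base corner [[514.0, -7.7]] c [514.   -7.7]
bar [[599.0, 126.4], [610.6, 126.5], [587.6, -54.4], [603.4, -54.5]] c [600.1  36. ]
[[262.1 177.6]]
```

Run:
```python
from rig import viewer
from h import *
np.set_printoptions(precision=1,suppress=True)
s=viewer.calibration("scene")
S=lambda p,k,o:np.array(p,float)/k+np.array(o)
print("tin",onz(s,S([(535,132)],6,(320,130)),60))
print("dish",onz(s,[(161,222)],17),"jar",onz(s,[(97,221)],100))
```

```text
tin [[431.6 389.6  60. ]]
dish [[ 420.4 -212.2   17. ]] jar [[ 434.2 -328.7  100. ]]
```

Request:
drive_tool --rows '[[[-0.1,-0.1,0,0,0,0.12],[-0.2,-0.25,0,0,0,0.24],[-0.35,-0.45,0,0,0,0.36],[-0.5,-0.65,0,0,0,0.48],[-0.6,-0.8,0,0,0,0.6],[-0.66,-0.9,0,0,0,0.72],[-0.66,-0.94,0,0,0,0.84],[-0.66,-0.94,-0.1,0,0,0.95],[-0.66,-0.94,-0.3,0,0,0.95],[-0.66,-0.94,-0.5,0,0,0.95]]]' --fingers 1 --force 40

```text
time_s: 1.4
eef_pos: [458.9, -94.0, 353.6]
ee_rot: [-0.0, 0.039, 0.999, -0.0]
force: [0.1, -0.4, -0.2]
grip_width: 0.998
```

Run:
```python
from rig import viewer,ctrl
from h import *
w=viewer.calibration("wrist"); im=viewer.capture("wrist"); cv2.imwrite("pics/w1.png",im[:,:,::-1])
np.save("w1cal.npy",w,allow_pickle=True)
print(proj(w,[[458.5,-94.3,130],[530.4,-90.1,71],[589.3,-93.5,104]]))
```

```text
[[279.02773015 237.64654639]
 [291.9070354  297.48450778]
 [294.14884281 389.8526098 ]]
```

View pics/w1.png

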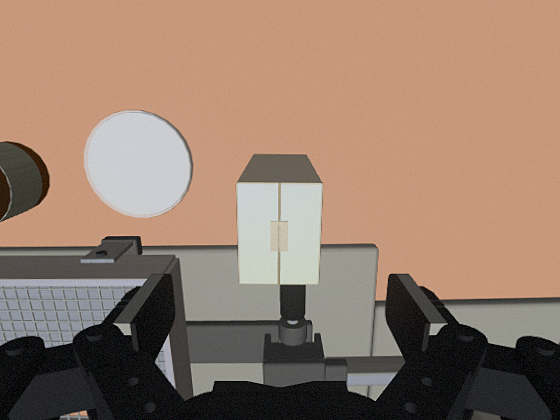

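Request:
drive_tool --rows '[[[0,0,-0.3,0,0,0],[0,0,-0.65,0,0,0],[0,0,-0.9,0,0,0],[0,0,-1.0,0,0,0],[0,0,-1.0,0,0,0],[0,0,-1.0,0,0,0]]]'

```text
time_s: 2.2
eef_pos: [458.8, -93.9, 252.2]
ee_rot: [-0.001, 0.039, 0.999, 0.0]
force: [0.2, 0.4, -0.6]
grip_width: 0.998
```

Request:
drive_tool --rows '[[[0,0,0,0,0,0],[0,0,0,0,0,0],[0,0,0,0,0,0],[0,0,0,0,0,0],[0,0,0,0,0,0],[0,0,0,0,0,0],[0,0,0,0,0,0],[0,0,0,0,0,0]]]' --fingers -1 --force 30

```text
time_s: 3.2
eef_pos: [458.9, -94.0, 252.6]
ee_rot: [-0.001, 0.039, 0.999, -0.0]
force: [-0.6, -0.7, 6.7]
grip_width: 0.558
```

Request:
drive_tool --rows '[[[0,0,0.1,0,0,0],[0,0,0.3,0,0,0],[0,0,0.5,0,0,0],[0,0.1,0.65,0,0,0],[0,0.25,0.7,0,0,0],[0,0.45,0.7,0,0,0],[0,0.65,0.7,0,0,0],[-0.05,0.85,0.7,0,0,0],[-0.1,1.0,0.7,0,0,0]]]'

```text
time_s: 4.32
eef_pos: [448.4, 7.5, 322.3]
ee_rot: [-0.001, 0.039, 0.999, 0.0]
force: [0.4, 0.3, -3.0]
grip_width: 0.56
```

Run:
```python
from rig import viewer,ctrl
import cv2
im=viewer.capture("scene"); cv2.imwrite("pics/s2.png",im[:,:,::-1]); print(ctrl.sense()["grip_width"],ctrl.sense()["eef_pos"])
```

```text
0.5607431379759257 [447.88302907   8.48148725 322.27134049]
```

View pics/s2.png

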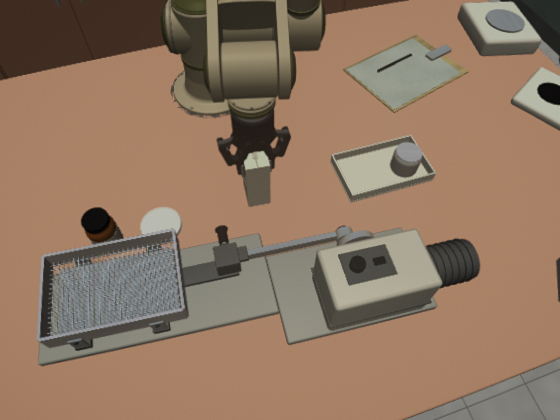

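Request:
drive_tool --rows '[[[0,0.25,0,0,0,0],[-0.05,0.5,0,0,0,0],[-0.1,0.75,0,0,0,0],[-0.1,1.0,0,0,0,0]]]'

```text
time_s: 4.88
eef_pos: [437.5, 109.3, 322.2]
ee_rot: [-0.002, 0.039, 0.999, 0.0]
force: [0.7, -0.7, -1.3]
grip_width: 0.556
```

Request:
drive_tool --rows '[[[0,0.25,0,0,0,0],[-0.05,0.5,0,0,0,0],[-0.1,0.75,0,0,0,0],[-0.1,0.9,0,0,0,0]]]'

```text
time_s: 5.38
eef_pos: [427.2, 200.3, 322.0]
ee_rot: [-0.002, 0.038, 0.999, 0.0]
force: [0.2, -0.6, -1.5]
grip_width: 0.557
```

Request:
drive_tool --rows '[[[0,0.2,0,0,0,0],[0,0.4,0,0,0,0],[0,0.58,0,0,0,0],[0,0.67,0,0,0,0],[0,0.67,-0.1,0,0,0],[0,0.67,-0.25,0,0,0],[0,0.67,-0.35,0,0,0],[0,0.67,-0.35,0,0,0]]]'

```text
time_s: 6.38
eef_pos: [427.2, 267.0, 286.1]
ee_rot: [-0.003, 0.038, 0.999, -0.0]
force: [0.8, -1.1, -1.5]
grip_width: 0.559
```

Run:
```python
from rig import viewer,ctrl
import cv2
im=viewer.capture("side"); cv2.imwrite("pics/sd3.png",im[:,:,::-1]); print(ctrl.sense()["grip_width"],ctrl.sense()["eef_pos"])
im=viewer.capture("scene"); cv2.imwrite("pics/s3.png",cv2.resize(im[100:220,280:460,::-1],None,fx=4,fy=4))
```

```text
0.5572384227832887 [427.33061137 267.09177663 286.71676603]
```

View pics/sd3.png

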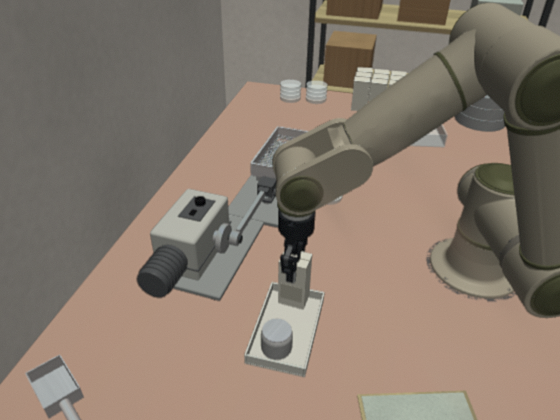

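View pics/s3.png

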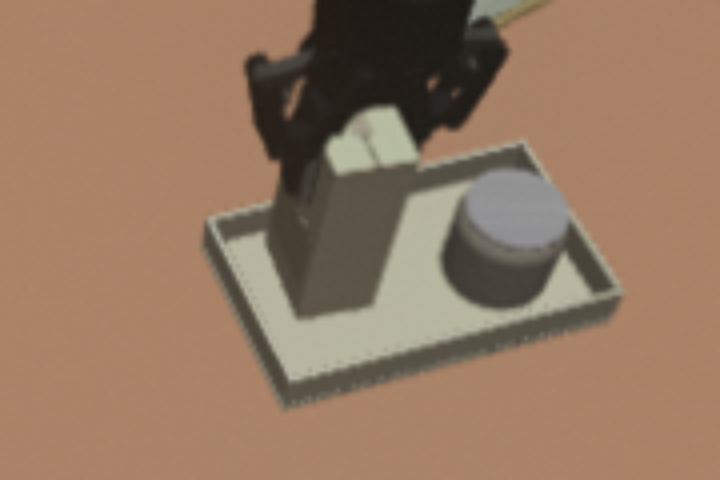

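Request:
drive_tool --rows '[[[0,0,-0.1,0,0,0],[0,0,-0.2,0,0,0],[0,0,-0.26,0,0,0],[0,0,-0.29,0,0,0],[0,0,-0.3,0,0,0],[0,0,-0.3,0,0,0]]]'

```text
time_s: 7.22
eef_pos: [427.4, 267.2, 257.3]
ee_rot: [-0.002, 0.038, 0.999, 0.0]
force: [0.7, -0.0, -1.5]
grip_width: 0.562
```

Request:
drive_tool --rows '[[[0,0,-0.01,0,0,0],[0,0,-0.02,0,0,0],[0,0,-0.02,0,0,0]]]'

```text
time_s: 7.6
eef_pos: [427.5, 267.2, 256.7]
ee_rot: [-0.001, 0.038, 0.999, 0.0]
force: [-5.0, -2.0, 10.8]
grip_width: 0.56
```

Contact with the tray floor; release.

Request:
drive_tool --rows '[[[0,0,0,0,0,0],[0,0,0,0,0,0],[0,0,0,0,0,0],[0,0,0,0,0,0],[0,0,0,0,0,0],[0,0,0,0,0,0],[0,0,0,0,0,0]]]' --fingers 1

```text
time_s: 8.48
eef_pos: [427.5, 267.2, 256.7]
ee_rot: [-0.001, 0.038, 0.999, 0.0]
force: [1.0, 0.4, 0.1]
grip_width: 1.001
```

Run:
```python
from rig import viewer,ctrl
import cv2
im=viewer.capture("wrist"); cv2.imwrite("pics/w4.png",im[:,:,::-1]); print(ctrl.sense()["grip_width"],ctrl.sense()["eef_pos"],ctrl.sense()["force"])
```

```text
1.0016869797376065 [427.5285335  267.24118774 256.65454967] [-0.28151491  0.66267193 -0.67011662]
```

View pics/w4.png

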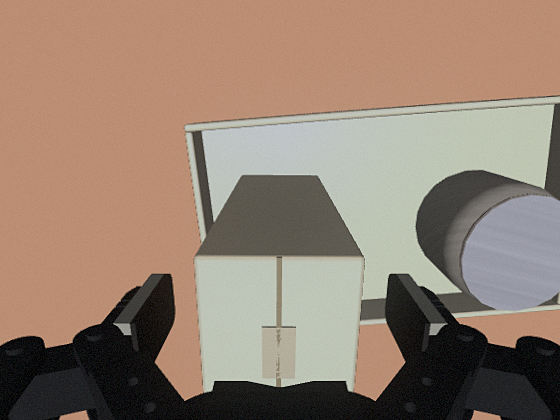

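Request:
drive_tool --rows '[[[0,0,0.15,0,0,0],[0,0,0.45,0,0,0],[0,0,0.8,0,0,0],[0,-0.2,0.9,0,0,0],[0.05,-0.6,0.9,0,0,0],[0.1,-1.0,0.9,0,0,0]]]'

```text
time_s: 9.28
eef_pos: [437.4, 166.3, 347.9]
ee_rot: [-0.0, 0.038, 0.999, 0.001]
force: [1.0, 0.0, -0.1]
grip_width: 1.001
```

Request:
drive_tool --rows '[[[0.1,-0.5,0,0,0,0],[0.3,-1.0,0,0,0,0]]]'

```text
time_s: 9.52
eef_pos: [467.3, 64.9, 349.3]
ee_rot: [0.0, 0.037, 0.999, 0.0]
force: [0.1, -0.1, -0.2]
grip_width: 0.994
```

Request:
drive_tool --rows '[[[0.2,-0.5,0,0,0,0],[0.4,-1.0,0,0,0,0]]]'

```text
time_s: 9.78
eef_pos: [507.6, -37.0, 350.6]
ee_rot: [0.001, 0.038, 0.999, 0.0]
force: [0.4, -0.2, 0.5]
grip_width: 1.0
```

Request:
drive_tool --rows '[[[0.1,-0.25,0,0,0,0.01],[0.2,-0.5,-0.1,0,0,0.01],[0.2,-0.53,-0.2,0,0,0.01],[0.2,-0.53,-0.2,0,0,0.01],[0.2,-0.53,-0.2,0,0,0.01]]]'

```text
time_s: 10.4
eef_pos: [527.5, -89.1, 331.2]
ee_rot: [0.002, 0.029, 1.0, 0.0]
force: [0.7, 1.1, 0.4]
grip_width: 1.0
```

Run:
```python
from rig import viewer,ctrl
from h import *
w=viewer.calibration("wrist"); im=viewer.capture("wrist"); cv2.imwrite("pics/w5.png",im[:,:,::-1])
im2=cv2.resize(im[190:390,180:400,::-1],None,fx=3,fy=3,interpolation=cv2.INTER_CUBIC); cv2.imwrite("pics/w5z.png",im2)
print(w["extrinsics"][:3,3],ctrl.sense()["eef_pos"],proj(w,[[510.4,-89,71],[530.4,-90.1,71],[589.3,-93.5,104]]))
im=viewer.capture("scene"); cv2.imwrite("pics/s5.png",im[:,:,::-1])
```

```text
[456.71572594 -84.54797955 301.49067489] [527.49374716 -89.15282413 331.28522979] [[277.74466983 193.26682902]
 [277.91165201 222.40456585]
 [277.92638805 327.41654466]]
```

View pics/w5z.png

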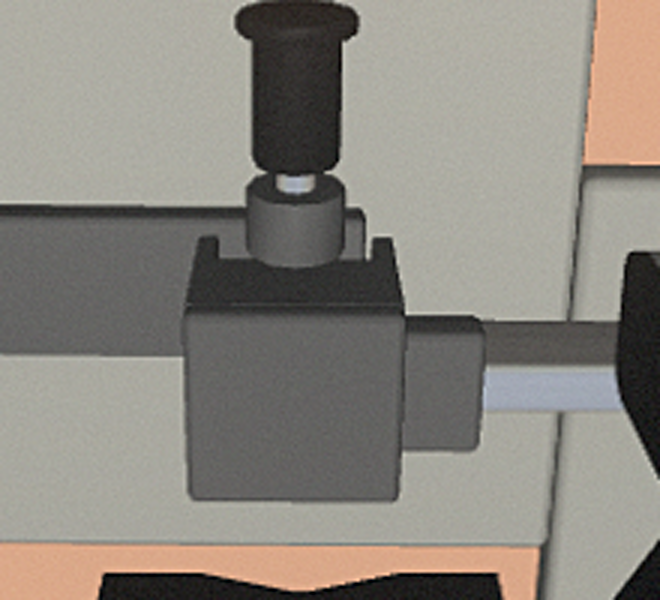

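View pics/s5.png

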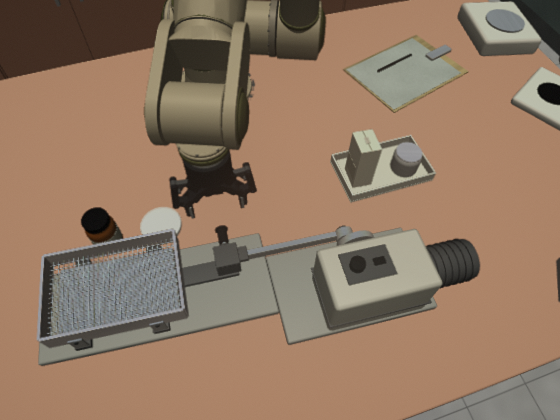

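Request:
drive_tool --rows '[[[0.015,0,-0.3,0,0,0],[0.015,0,-0.6,0,0,0],[0.015,0,-0.85,0,0,0],[0.015,0,-0.85,0,0,0],[0.015,0,-0.85,0,0,0]]]'

```text
time_s: 11.12
eef_pos: [529.3, -89.2, 247.5]
ee_rot: [0.003, 0.029, 1.0, -0.0]
force: [-0.8, -0.6, 0.6]
grip_width: 1.0
```

Run:
```python
from rig import viewer,ctrl
from h import *
im=viewer.capture("wrist"); cv2.imwrite("pics/w6.png",im[:,:,::-1])
print(ctrl.sense()["eef_pos"],ctrl.sense()["force"])
```

```text
[529.34194865 -89.21842804 247.62836933] [ 0.13845293 -0.10944774 -0.0765565 ]
```

View pics/w6.png

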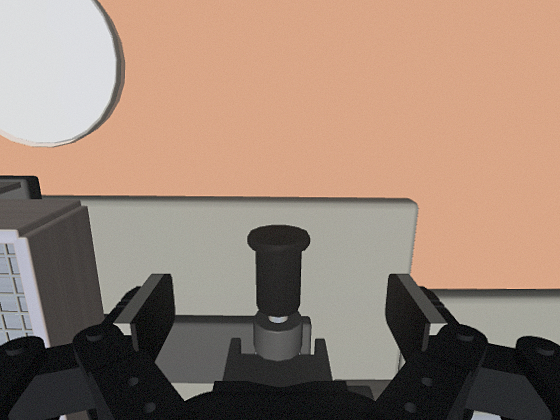

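Request:
drive_tool --rows '[[[0,0,-0.1,0,0,0],[0,0,-0.2,0,0,0],[0,0,-0.205,0,0,0],[0,0,-0.205,0,0,0]]]'

```text
time_s: 11.68
eef_pos: [529.4, -89.2, 227.1]
ee_rot: [0.003, 0.029, 1.0, -0.0]
force: [0.4, 0.0, 0.3]
grip_width: 1.0
```

Request:
drive_tool --rows '[[[0,0,0,0,0,0],[0,0,0,0,0,0],[0,0,0,0,0,0],[0,0,0,0,0,0],[0,0,0,0,0,0],[0,0,0,0,0,0],[0,0,0,0,0,0],[0,0,0,0,0,0],[0,0,0,0,0,0],[0,0,0,0,0,0]]]' --fingers -1 --force 60

```text
time_s: 12.92
eef_pos: [529.4, -89.6, 227.3]
ee_rot: [0.003, 0.029, 1.0, -0.001]
force: [-2.5, -5.3, 2.5]
grip_width: 0.21
```

Run:
```python
from rig import viewer,ctrl
from h import *
im=viewer.capture("wrist"); cv2.imwrite("pics/w7.png",im[:,:,::-1])
print(ctrl.sense()["eef_pos"],ctrl.sense()["force"])
```

```text
[529.37529257 -89.5949277  227.30645258] [-2.86124645 -5.19653328  2.8122519 ]
```

View pics/w7.png

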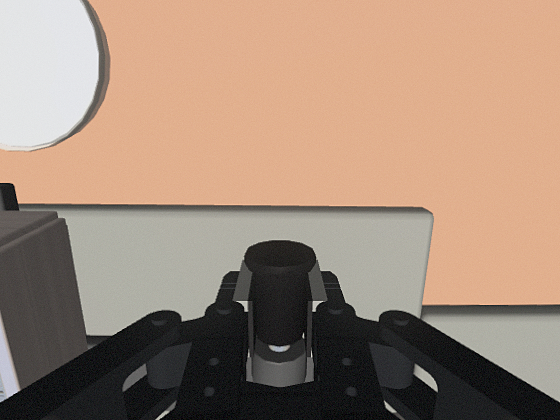

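Request:
drive_tool --rows '[[[-0.02,-0.001,0,0,0,0],[-0.05,0.001,0,0,0,0],[-0.08,0.003,0,0,0,0],[-0.1,0.004,0,0,0,0],[-0.12,0.005,0,0,0,0],[-0.12,0.005,0,0,0,0],[-0.12,0.005,0,0,0,0]]]'

```text
time_s: 13.85
eef_pos: [517.8, -89.0, 227.5]
ee_rot: [0.004, 0.029, 1.0, -0.001]
force: [8.5, -0.5, -2.6]
grip_width: 0.21
```

Run:
```python
from rig import viewer,ctrl
from h import *
im=viewer.capture("wrist"); cv2.imwrite("pics/w8.png",im[:,:,::-1])
im=viewer.capture("scene"); cv2.imwrite("pics/s8.png",cv2.resize(im[170:290,160:300,::-1],None,fx=5,fy=5))
print(ctrl.sense()["eef_pos"],ctrl.sense()["force"])
```

```text
[517.84729971 -89.00295404 227.51620949] [ 7.02822708 -1.02532559 -1.37088083]
```

View pics/w8.png

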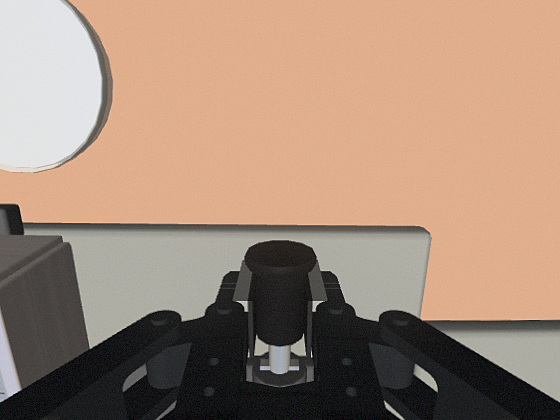

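View pics/s8.png

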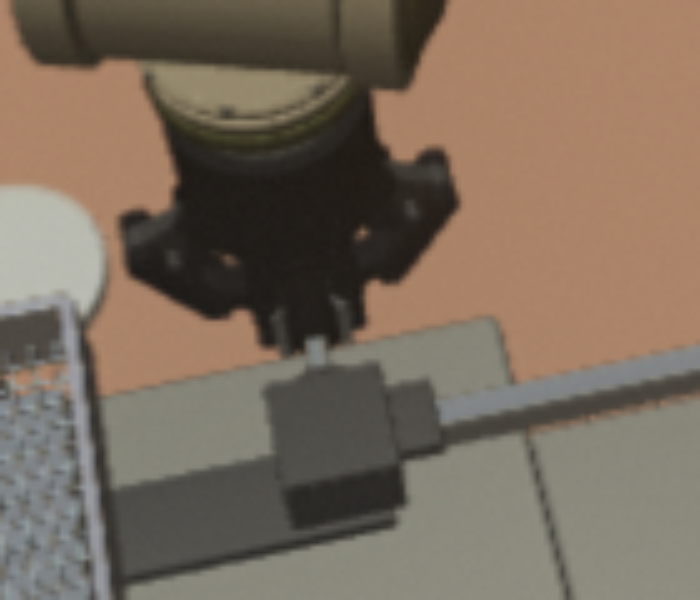

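Run:
```python
import numpy as np
f=lambda t,r,h:(r*(1-np.cos(t))+h*np.sin(t), r*np.sin(t)+h*(np.cos(t)-1))
for t in [.01,.02,.04,.06,.08,.1]:
    a,z=f(t,240,147.4); print(t, (a*np.array([.058,.998])/100).round(3), round(z/100,3), (-t/1.5708*np.array([.998,-.058])).round(4))
```

```text
0.01 [0.001 0.015] 0.024 [-0.0064  0.0004]
0.02 [0.002 0.03 ] 0.048 [-0.0127  0.0007]
0.04 [0.004 0.061] 0.095 [-0.0254  0.0015]
0.06 [0.005 0.093] 0.141 [-0.0381  0.0022]
0.08 [0.007 0.125] 0.187 [-0.0508  0.003 ]
0.1 [0.009 0.159] 0.232 [-0.0635  0.0037]
```

Request:
drive_tool --rows '[[[-0.004,0.015,0.024,-0.0064,0.0004,0],[-0.004,0.03,0.048,-0.0127,0.0007,0],[-0.002,0.061,0.095,-0.0254,0.0015,0],[-0.001,0.093,0.141,-0.0381,0.0022,0],[0.001,0.125,0.187,-0.0508,0.003,0],[0.003,0.159,0.232,-0.0635,0.0037,0],[0.003,0.159,0.232,-0.0635,0.0037,0]]]' --force 80

```text
time_s: 14.82
eef_pos: [518.6, -72.9, 251.2]
ee_rot: [0.004, 0.029, 0.998, -0.051]
force: [7.3, -2.3, -2.2]
grip_width: 0.206
```

Run:
```python
from rig import viewer,ctrl
from h import *
im=viewer.capture("wrist"); cv2.imwrite("pics/w9.png",im[:,:,::-1])
im=viewer.capture("scene"); cv2.imwrite("pics/s9.png",cv2.resize(im[170:290,160:300,::-1],None,fx=5,fy=5))
s=ctrl.sense();print(s["eef_pos"],s["force"],s["wrist_torque"],s["joints"])
f=lambda t,r,h:(r*(1-np.cos(t))+h*np.sin(t), r*np.sin(t)+h*(np.cos(t)-1))
a0,z0=f(.1,240,147.4)
for t in np.arange(.13,.4,.03):
    a,z=f(t,240,147.4);a-=a0;z-=z0; print(t.round(2), (a*np.array([.058,.998])/100).round(3), round(z/100,3), (-(t-.1)/1.5708*np.array([.998,-.058])).round(4))
```

```text
[518.58961611 -72.99808992 250.92065207] [ 7.54940898 -1.3897599  -2.06801005] [-0.14389739 -1.0352784   0.10636047] [-0.34879856  0.48293313  1.69105878 -0.11694028  0.93081447 -1.79341564]
0.13 [0.003 0.052] 0.066 [-0.0191  0.0011]
0.16 [0.006 0.106] 0.131 [-0.0381  0.0022]
0.19 [0.009 0.162] 0.194 [-0.0572  0.0033]
0.22 [0.013 0.22 ] 0.256 [-0.0762  0.0044]
0.25 [0.016 0.28 ] 0.316 [-0.0953  0.0055]
0.28 [0.02  0.341] 0.374 [-0.1144  0.0066]
0.31 [0.023 0.404] 0.43 [-0.1334  0.0078]
0.34 [0.027 0.469] 0.484 [-0.1525  0.0089]
0.37 [0.031 0.535] 0.536 [-0.1715  0.01  ]
0.4 [0.035 0.603] 0.586 [-0.1906  0.0111]
```

View pics/w9.png

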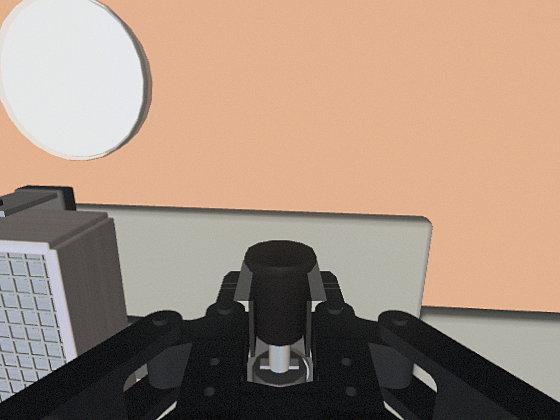

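View pics/s9.png

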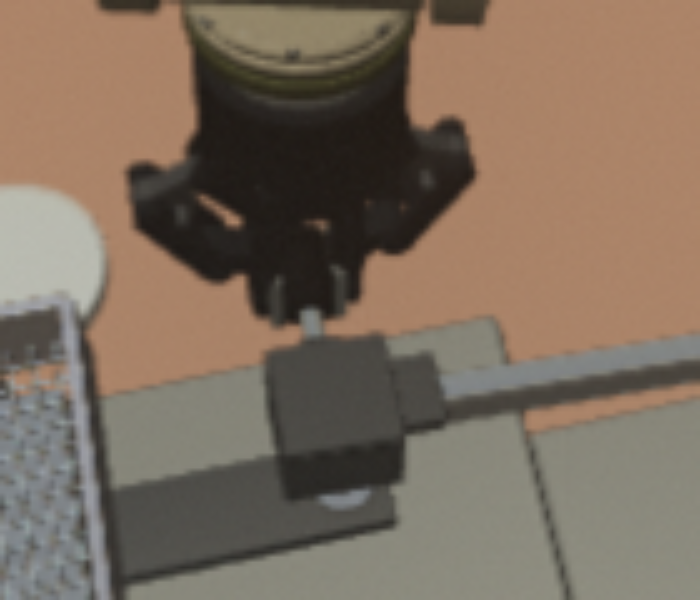

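Request:
drive_tool --rows '[[[0,0.052,0.066,-0.0191,0.0011,0],[0.003,0.106,0.131,-0.0381,0.0022,0],[0.006,0.162,0.194,-0.0572,0.0033,0],[0.01,0.22,0.256,-0.0762,0.0044,0],[0.013,0.28,0.316,-0.0953,0.0055,0],[0.017,0.341,0.374,-0.1144,0.0066,0],[0.02,0.404,0.43,-0.1334,0.0078,0],[0.024,0.469,0.484,-0.1525,0.0089,0],[0.028,0.535,0.536,-0.1715,0.01,0],[0.028,0.535,0.536,-0.1715,0.01,0]]]'

```text
time_s: 16.18
eef_pos: [521.8, -19.1, 305.0]
ee_rot: [0.002, 0.027, 0.982, -0.185]
force: [7.6, -2.9, -2.6]
grip_width: 0.208
```

Request:
drive_tool --rows '[[[0,0,0,0,0,0],[0,0,0,0,0,0],[0,0,0,0,0,0],[0,0,0,0,0,0]]]'

```text
time_s: 16.68
eef_pos: [522.0, -19.2, 304.9]
ee_rot: [0.003, 0.027, 0.982, -0.185]
force: [7.2, -2.2, -2.4]
grip_width: 0.204
```

Run:
```python
from rig import viewer,ctrl
from h import *
im=viewer.capture("wrist"); cv2.imwrite("pics/w10.png",im[:,:,::-1])
s=ctrl.sense();print(s["eef_pos"],s["force"],s["wrist_torque"],s["joints"])
im=viewer.capture("scene"); cv2.imwrite("pics/s10.png",im[:,:,::-1])
im=viewer.capture("side"); cv2.imwrite("pics/sd10.png",im[:,:,::-1])
s=ctrl.sense();print(s["eef_pos"],s["force"],s["dq"])
```

```text
[522.04863135 -19.18179541 304.95171616] [ 7.04139212 -3.33119121 -2.27911587] [-0.06137624 -0.87136556  0.28134508] [-0.20416658  0.4154623   1.64573351 -0.42481066  1.04748256 -1.5112782 ]
[522.03765914 -19.16704399 304.93616183] [ 6.39283982 -2.55554405 -2.44200346] [ 0.00046953 -0.00039153  0.00042114 -0.00063377  0.00136943 -0.0013185 ]
```

View pics/w10.png

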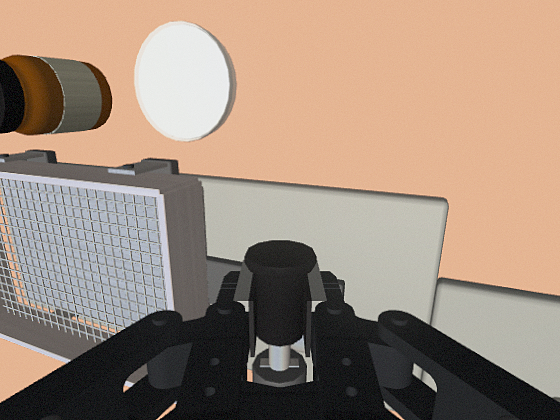

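View pics/s10.png

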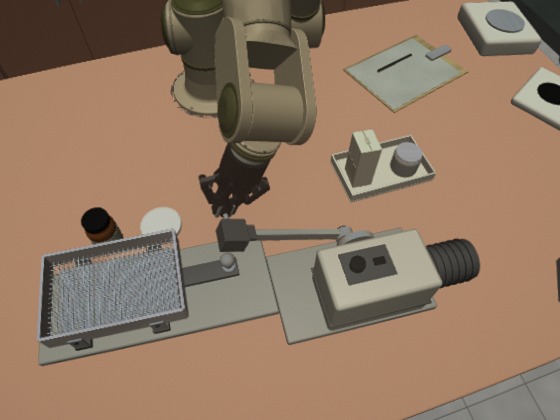

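View pics/sd10.png

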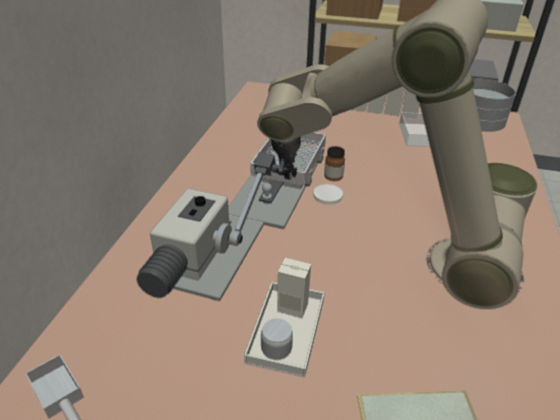

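Run:
```python
from rig import viewer,ctrl
from h import *
s=viewer.calibration("scene")
ball=np.array([589.3,-93.5]); ys=np.array([.058,.998]); xs=np.array([.998,-.058])
for t in (.3,.37):
    P=[]
    for dx in(-23,23):
        for dy in(-263,-217):
            y=dy*np.cos(t)+24*np.sin(t)+240; z=80-dy*np.sin(t)+24*np.cos(t)
            P.append([*(ball+xs*dx+ys*y),z])
    print(t,proj(s,P).round(1).tolist())
im=cv2.imread("pics/s10.png"); cv2.imwrite("pics/s10z.png",cv2.resize(im[200:290,190:280],None,fx=6,fy=6))
```

```text
0.3 [[217.6, 224.8], [242.1, 223.6], [222.2, 247.0], [247.4, 245.3]]
0.37 [[220.8, 219.0], [245.2, 218.9], [225.6, 241.4], [250.7, 240.7]]
```

View pics/s10z.png

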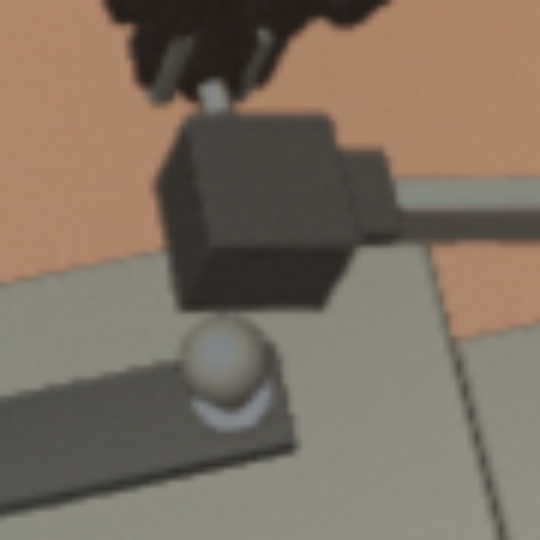

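Run:
```python
from rig import ctrl
print(ctrl.finish_job())
s=ctrl.sense(); print(s["time_s"],s["eef_pos"],s["force"],s["grip_width"])
```

```text
the job is handed in; nothing more can be done
None
the job is handed in; nothing more can be done
```

I finished the job and handed it in at about 17 s of the 50 s allowed. `finish_job` reports no verdict, so what follows rests on my own checks.

- **Carton:** I stood it upright in the free -y half of the tray and let go. The wrist picture showed both fingers clear of it, and the last scene and side pictures showed it upright beside the tin.
- **Latch:** I gripped the knob and drew it out about 11.5 mm. The pull measured about 7–8 N, which fits the spring at that travel.
- **Drawbar:** I lifted the coupler along the hinge arc with the knob still drawn.
    - The coupler roof corners in the last scene picture match a drawbar angle of 0.37 rad. That puts the rim about 58 mm above the ball.
    - The fingers still gripped the knob at 80 N, and all joint speeds were below 0.002 rad/s.
- **Tin, jar and dish:** all three look unmoved in the last pictures.

**Disagreements:** the gripper opening on the knob read about 18 mm, although the knob is 20 mm thick. The knob did not slip in the pictures, so I left the grip as it was. I could not read the force and the pose again after handing in, so they come from just before it.

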